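# Swap the reject vase for the clay tortoise in the display row

### The job

Take the vase with the red band out of the row and stand it upright in the orange seconds bin. Then slide the clay tortoise, pushing only its wooden board and never touching or lifting the tortoise, into the empty place: in line with the row, midway between the two neighbours, with the board square to the row. Leave everything else where it stands.

Things in the scene. Friction and masses are not known exactly. Their poses are not given: they have to be found in the camera images.
- vase_reject: THE REJECT, the vase with a bright red band round its shoulder (58 to 77 mm up): glazed blue bottle-shaped vase, a straight cylinder 54 mm across from 6 to 68 mm height, then a shoulder narrowing to a 28 mm mouth; 95 mm tall, about 0.22 kg. Origin: centre of its underside, z up. It stands in one of the three inner places of the row.
- vase_a: Good vase in the row, no red band: glazed blue bottle-shaped vase, a straight cylinder 54 mm across from 6 to 68 mm height, then a shoulder narrowing to a 28 mm mouth; 95 mm tall, about 0.22 kg. Origin: centre of its underside, z up. 
- vase_b: Good vase in the row, no red band: glazed blue bottle-shaped vase, a straight cylinder 54 mm across from 6 to 68 mm height, then a shoulder narrowing to a 28 mm mouth; 95 mm tall, about 0.22 kg. Origin: centre of its underside, z up. 
- cup: Yellow tapered plastic cup with four brushes, at one end of the row (either end). 78 mm across at the rim, 110 mm tall; brushes lean out to 45 mm from its axis and reach 191 mm height. Loose. Origin: centre of its underside, z up; x square to the row, away from the robot, y along the row (to the robot's left).
- pot: Terracotta flower pot, the other end of the row: 84 mm across at the rim, 90 mm tall, loose. Origin: centre of its underside, z up. The row: cup, three vases and pot stand on one straight line, centres exactly 135 mm apart (cup to pot 540 mm), turned up to 0.12 rad from the robot's y axis.
- plinth: Square wooden board 100 x 100 x 30 mm, lying loose on the table in front of the row, a dark green-grey clay tortoise fixed on top; together 0.45 to 0.8 kg, centred; it slides. Tortoise: dome 74 mm across in the middle, head reaching 47 mm towards the -x edge, top 60 mm above the table. Origin: centre of the board's underside; x, y along its edges, z up.
- tortoise: The fragile clay tortoise on the board (moves with it; not to be touched). Origin: on the board's top face, at its centre, 30 mm above the table.
- bin: Orange plastic seconds bin, open on top, fixed at the left or right side: outside 150 x 150 mm, 70 mm tall, walls and floor 5 mm. Origin: centre of its underside; x and y along its edges.
- caddy: Wooden tool box holding tools, fixed on whichever side the bin is not: 150 x 150 mm, 60 mm tall. Origin: centre of its underside.
- jar: Small amber glaze jar with a white cap, bystander, loose: 50 mm across, 60 mm tall. Origin: centre of its underside.
- mould: Small white plaster mould block, bystander, loose: 60 (x) x 40 (y) x 45 mm tall. Origin: centre of its underside.

How it is judged:
By the outcome, as a careful person would: the job done as asked, in the order asked, and still so for the second after the job is handed in, with the robot touching nothing.
It also fails if it takes over 69 s, if anything falls off the work surface, if the arm or the gripper's body presses on something with over 40 N, if the wrist force passes 120 N, or if a joint passes its speed limit or range.

### The arm

A 6-joint arm with a two-finger parallel gripper is mounted at the origin on the work surface. World frame = base frame: x ahead of the robot, y to its left, z up, the work surface at z = 0. Lengths are in m, angles in rad, forces in N, time in s.
With the tool pointing down it reaches from about 0.425 to 0.95 m from the base axis. Payload 3.5 kg.
Tool frame: the origin (TCP) lies on the centre line of the jaws, within the pads' length; the fingertips stand tip_extent ahead of it and the grasp point (between the pads) lies 2 mm behind it (tip_extent is the distance from the TCP to the fingertips, in m); z points along the fingers, y is the direction in which the jaws open and shut (so a half turn about z gives the same grasp; the last joint's range is limited). The gripper opens to 85 mm and grips with 20 to 120 N. Pads are 22 mm wide; open, the fingers measure 114 mm over their backs; the gripper's body (76 mm by 85 mm) begins 54 mm behind the grasp point. The pads swing forward as they close: fully open they stand 13 mm farther back than shut.
Start: joints at [0.968, 0.286, 1.577, -0, 1.279, -0.15], TCP at [0.295, 0.607, 0.248] pointing down, gripper open.
Joint ranges: [-2.77, 2.77], [-0.9, 2.22], [0.21, 2.48], [-1.53, 4.67], [0.24, 2.81], [-2.84, 2.84]. Speed limits (rad/s): [2.79, 2.79, 3.14, 3.14, 3.14, 3.14].

### API

Orientations are given as a unit quaternion [x, y, z, w].
In Python, from plant import * gives the robot as it stands.
- The arm moves only by the shell command python3 -m crank 'ROWS' [FORCE]. ROWS is JSON, a list of rows, each a list of 7 numbers: the gripper's target within -1 to 1 (shut at 1, half-way at 0, fully open at -1), then the shift along the tool's x, y, z in cm, then the turn, a rotation vector about the tool's x, y, z in degrees. In form: [[fingers, tx, ty, tz, wx, wy, wz], ...]. A call has 1 to 5 rows; each row shifts and turns the commanded pose from where the row before left it, along the tool's axes as they then stand; what a row does not reach is not made up. A row lasts 1/10 s, in which the tool goes at most 50 mm and 8.59 degrees, less where a joint would pass 70% of its speed; a pose out of reach is approached as far as the arm can. A call is refused whole if a number of a shift passes 5 or a number of a turn 8.59, either way. A call with a gripper value outside its range is refused whole. The fingers move at their own pace and stop on an object; FORCE is the grip in N (left out, the last holds). Time passes only in rows, so rows that do not move let the fingers close. It gives the time, the measured TCP pose, the force and the opening at its end, in the units of the state.
- get_state(): the state, without advancing time (a new reading comes with each control period).
- read_camera(name): name is "scene" or "top" or "wrist"; returns a dict with "color" (480x640x3 uint8, red, green, blue), "vfov" (degrees; the focal length in pixels is half the picture's height over the tangent of half this angle, whatever the lens; pixels are square), "cx", "cy" (the principal point, pixels), "distortion" ([k1, k2, p1, p2, k3] as OpenCV has them; the pictures are not rectified), "cam_to_world" (4x4, takes a point from camera to world coordinates). Camera axes: x right, y up, looking along -z (the intrinsics and any distortion apply to the point x, -y, -z); pixel columns grow to the right and rows downward; lengths in m; the calibration is good to about 2 mm. A picture is of the moment at which its call begins. There is no depth.
- sign_off(): hands the job in, once; it reports no verdict.
Trained networks look in the newest picture that a camera, given by its name, has taken for a name from the list of things; names that differ only in an ending like _2 or _b are one class to them, and where a whole thing is asked for, a point or a joint stands for the part that bears it (a point fixed in the world has none). Each returns a list of dicts, best first, with "p" (0 to 1); they miss things now and then, are a little off and sometimes report something else, mostly with a low value. They report only what shows in the picture. A call takes as long as a camera call.
- trace(thing, camera): "pixels" (480x640 bool, what is visible of it) and "location" ([column, row] in pixels, amid what is visible of it).
- place_of(thing, camera): "location" ([column, row] in pixels: a listed point, or the origin of a listed thing).
The state is a dict: "time": time; "qpos": joint angles; "dq": joint speeds; "joint_efforts": joint torques, N m; "eef_pos": TCP position; "tcp_rot": TCP orientation; "contact_force": force on the tool from outside, world axes, zero at the start; "wrist_torque": the same for the moment, N m; "opening": opening from 0.0 (shut) to 1.0 (fully open).
Only numpy, scipy, OpenCV 4.12 (cv2) and the standard library are available. Lean on these libraries where they do the work, as an engineer would, in place of code of your own. Each camera call takes 0.05 s, during which the arm holds its last target.

## Working session

There is one attempt and no reset: what is moved stays moved. The work goes in short steps, Python scripts to look and compute and a shell command to move; the robot and the scene stay as the last step left them, time stands still between calls to the robot, and variables do not carry over. Pictures are saved under pics/ and viewed, and the job is handed in when it is done.

```bash
ls; mkdir -p pics
cat > h.py <<'E'
from plant import *
import numpy as np, cv2
from scipy.spatial.transform import Rotation as R
def intr(c):
    f=240/np.tan(np.radians(c['vfov'])/2)
    return np.array([[f,0,c['cx']],[0,f,c['cy']],[0,0,1]]),np.array(c['distortion'],float)
def ray(c,px):
    K,D=intr(c)
    p=cv2.undistortPoints(np.array([[px]],float),K,D)[0,0]
    T=np.array(c['cam_to_world']); d=T[:3,:3]@np.array([p[0],-p[1],-1]); return T[:3,3],d
def toz(c,px,z):
    o,d=ray(c,px); return o+d*(z-o[2])/d[2]
def proj(c,P):
    K,D=intr(c);T=np.array(c['cam_to_world'])
    q=(np.atleast_2d(P)-T[:3,3])@T[:3,:3]; q=q*[1,-1,-1]
    return cv2.projectPoints(q,np.zeros(3),np.zeros(3),K,D)[0][:,0]
def save(c,n): cv2.imwrite('pics/'+n+'.png',c['color'][:,:,::-1])
E
python3 - <<'E'
from h import *
s=get_state();print({k:np.round(v,3) for k,v in s.items()})
cs={n:read_camera(n) for n in('top','scene','wrist')}
for n,c in cs.items():
    save(c,n+'0'); print(n,c['vfov'],c['distortion'],np.round(c['cam_to_world'],3).tolist())
for n in('top','scene'):
  for t in ['vase_reject','vase_a','cup','pot','plinth','tortoise','bin','caddy','jar','mould']:
    for r in place_of(t,n)[:3]:
        z=0.03 if t=='tortoise' else 0
        print(n,t,round(r['p'],2),np.round(r['location'],1),np.round(toz(cs[n],r['location'],z),3))
E
```

```text
pics
{'time': np.float64(0.0), 'qpos': array([ 0.968,  0.287,  1.578,  0.   ,  1.279, -0.15 ]), 'dq': array([ 0.002,  0.003, -0.002,  0.002, -0.002, -0.001]), 'joint_efforts': array([ 2.0000e-03, -4.0598e+01, -2.9263e+01, -0.0000e+00,  6.0000e-03,
        0.0000e+00]), 'eef_pos': array([0.295, 0.606, 0.247]), 'tcp_rot': array([ 0.224,  0.974, -0.001, -0.   ]), 'contact_force': array([-0.767,  0.364,  0.304]), 'wrist_torque': array([ 0.053, -0.045,  0.013]), 'opening': np.float64(0.999)}
top 55.61039719333699 [-0.10859482  0.          0.          0.          0.        ] [[-0.001, 0.994, -0.107, 0.491], [-1.0, 0.002, 0.026, 0.013], [0.026, 0.107, 0.994, 1.03], [0.0, 0.0, 0.0, 1.0]]
scene 48.06037304770394 [-0.01127388  0.          0.          0.          0.        ] [[-0.18, -0.832, 0.525, 1.163], [0.984, -0.15, 0.1, 0.109], [-0.004, 0.535, 0.845, 0.954], [0.0, 0.0, 0.0, 1.0]]
wrist 62.15426919209993 [-0.08440348  0.          0.          0.          0.        ] [[0.437, -0.863, -0.251, 0.23], [0.899, 0.419, 0.124, 0.639], [-0.002, -0.28, 0.96, 0.372], [0.0, 0.0, 0.0, 1.0]]
top vase_rej
[... 572 characters left out ...]
.1] [0.455 0.259 0.   ]
top mould 0.77 [430.5 289.9] [ 0.486 -0.273  0.   ]
scene vase_reject 0.62 [321.6 284.2] [0.67  0.026 0.   ]
scene vase_a 0.87 [256.6 272.6] [ 0.667 -0.108  0.   ]
scene vase_a 0.64 [389.5 301.1] [0.683 0.163 0.   ]
scene vase_a 0.45 [321.  286.2] [0.674 0.026 0.   ]
scene cup 0.68 [320.8 284. ] [0.669 0.025 0.   ]
scene pot 0.82 [189.8 261.1] [ 0.665 -0.249  0.   ]
scene tortoise 0.69 [337.4 215.1] [0.519 0.033 0.03 ]
scene bin 0.82 [143.7 185.3] [ 0.494 -0.412  0.   ]
scene caddy 0.73 [515.9 237. ] [0.487 0.409 0.   ]
scene jar 0.84 [447.7 215.5] [0.457 0.265 0.   ]
scene mould 0.65 [209.1 194.1] [ 0.492 -0.259  0.   ]
scene mould 0.44 [336.3 219.6] [0.51 0.03 0.  ]
```

View pics/top0.png

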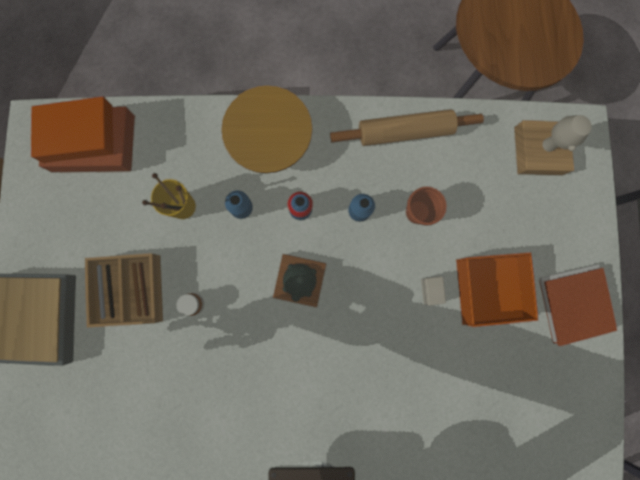

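View pics/scene0.png

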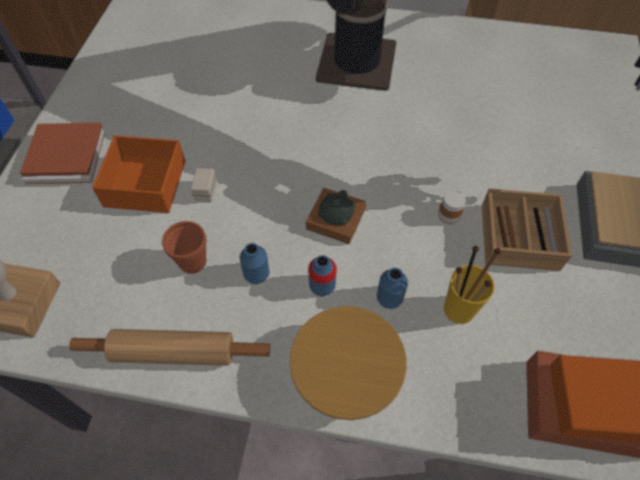

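The reject, with a red ring, is the middle vase: (301,205) in top and (322,270) in scene. The tortoise board is in front of it and turned about 10–15°. The bin is on the robot's right, past the mould. Next I'll refine these positions by fitting silhouettes.

```bash
cat > fit.py <<'E'
from h import *
from scipy.optimize import minimize
def ring(r,z,n=40):
    a=np.linspace(0,2*np.pi,n,endpoint=False);return np.c_[r*np.cos(a),r*np.sin(a),np.full(n,z)]
VASE=np.vstack([ring(.024,0),ring(.027,.006),ring(.027,.068),ring(.014,.095)])
def box(a,b,h): return np.array([[x,y,z] for x in(-a,a) for y in(-b,b) for z in(0,h)])
def T(P,p): 
    c,s=np.cos(p[2]),np.sin(p[2]); return P@np.array([[c,s,0],[-s,c,0],[0,0,1]])+[p[0],p[1],p[3] if len(p)>3 else 0]
S=8
def edge_cost(c,mask,P,p):
    # area of symmetric difference at subpixel via shift fill
    q=proj(c,T(P,p)).astype(np.float32); h=cv2.convexHull(q)
    m=np.zeros((480,640),np.uint8)
    cv2.fillConvexPoly(m,np.round(h*16).astype(np.int32),255,cv2.LINE_AA,4)
    return np.abs(m/255.-mask).sum()
def fit(c,mask,P,p0,yaw=False):
    def f(v):
        return edge_cost(c,mask,P,[v[0],v[1],v[2] if yaw else 0])
    n=3 if yaw else 2
    sim=np.array([p0[:n]]*(n+1),float)
    for i in range(n): sim[i+1,i]+=[.006,.006,.08][i]
    r=minimize(f,p0[:n],method='Nelder-Mead',options=dict(initial_simplex=sim,xatol=1e-4,fatol=.1))
    return r.x,r.fun,mask.sum()
E
python3 - <<'E'
from fit import *
import plant; print([ (k,getattr(plant,k)) for k in dir(plant) if 'tip' in k or 'TIP' in k], [k for k in dir(plant) if k[0]!='_'])
guess={'vase_reject':(.672,.022,0),'pot':(.666,-.25,0),'plinth':(.515,.025,-.2),'cup':(.675,.295,0)}
POT=np.vstack([ring(.03,0),ring(.042,.09)])
PL=box(.05,.05,.03)
for n in('top','scene'):
    c=read_camera(n)
    for t in('vase_reject','vase_a','plinth'):
        for r in trace(t,n)[:3]:
            m=r['pixels']; 
            if t=='plinth':
                # include tortoise
                best=None
                for t2 in trace('tortoise',n)[:1]: m=m|t2['pixels']
                P=PL
                for y in(-.35,-.15,.1,.3,.5):
                    a=fit(c,m,P,(.515,.025,y),True)
                    if best is None or a[1]<best[1]: best=a
                print(n,t,round(r['p'],2),np.round(best[0],4),best[1:])
            else:
                g=toz(c,r['location'],.05)
                x=fit(c,m,VASE,(g[0],g[1])); print(n,t,round(r['p'],2),np.round(x[0],4),x[1:])
E
```

```text
[('tip_extent', 0.017)] ['Unreachable', 'get_state', 'place_of', 'read_camera', 'sign_off', 'tip_extent', 'trace']
top vase_reject 0.88 [0.6716 0.0235] (np.float64(44.576470588235296), np.int64(602))
top vase_reject 0.58 [0.4388 0.4481] (np.float64(4602.474509803922), np.int64(5430))
top vase_reject 0.56 [ 0.6802 -0.2589] (np.float64(566.564705882353), np.int64(1280))
top vase_a 0.85 [0.674  0.1592] (np.float64(60.37647058823529), np.int64(618))
top vase_a 0.67 [ 0.6681 -0.1109] (np.float64(86.2156862745098), np.int64(572))
top plinth 0.7 [ 0.5083  0.0254 -0.2003] (np.float64(233.921568627451), np.int64(1976))
scene vase_reject 0.68 [0.6719 0.0254] (np.float64(72.44313725490196), np.int64(986))
scene vase_reject 0.61 [ 0.6688 -0.1093] (np.float64(118.06274509803922), np.int64(936))
scene vase_a 0.83 [ 0.6685 -0.1093] (np.float64(51.482352941176465), np.int64(1020))
scene vase_a 0.78 [0.6752 0.1617] (np.float64(68.03137254901961), np.int64(1026))
scene plinth 0.88 [ 0.5073  0.0271 -0.2103] (np.float64(210.49019607843135), np.int64(2231))
```

```bash
cat > go.py <<'E'
from h import *
import sys
# usage go.py x y z yaw(deg of tool y axis from world y, row-direction) 
def go(x,y,z,yaw):
    s=get_state(); Rc=R.from_quat(s['tcp_rot']); p=np.array(s['eef_pos'])
    Rz=R.from_euler('z',yaw,degrees=True)
    best=None
    for base in (np.array([[1,0,0],[0,-1,0],[0,0,-1.]]),np.array([[-1,0,0],[0,1,0],[0,0,-1.]])):
        Rt=Rz*R.from_matrix(base); rv=np.degrees((Rc.inv()*Rt).as_rotvec())
        if best is None or np.linalg.norm(rv)<np.linalg.norm(best[1]): best=(Rt,rv)
    d=np.array([x,y,z])-p
    print('t',round(float(s['time']),2),'p',np.round(p,4),'open',round(float(s['opening']),3),'F',np.round(s['contact_force'],1))
    print('world d cm',np.round(d*100,2),'| in current tool',np.round(Rc.inv().apply(d)*100,2),'| in target tool',np.round(best[0].inv().apply(d)*100,2),'| turn deg',np.round(best[1],2))
if __name__=='__main__': go(*map(float,sys.argv[1:5]))
E
python3 go.py .6718 .0245 .25 -1.3
```

```text
t 1.65 p [0.2953 0.607  0.2483] open 0.998 F [-0.1 -0.4 -0.1]
world d cm [ 37.65 -58.25   0.17] | in current tool [-59.34 -35.9   -0.17] | in target tool [-38.96 -57.38  -0.17] | turn deg [ -0.     0.   -24.64]
```

```bash
python3 -m crank '[[-1,0,0,0,0,0,-8.2],[-1,0,0,0,0,0,-8.2],[-1,0,0,0,0,0,-8.24],[-1,-1,-1.4,0,0,0,0],[-1,-2.6,-4,0,0,0,0]]'
python3 -m crank '[[-1,-2.6,-4,0,0,0,0],[-1,-2.6,-4,0,0,0,0],[-1,-2.6,-4,0,0,0,0],[-1,-2.6,-4,0,0,0,0],[-1,-2.6,-4,0,0,0,0]]'
python3 -m crank '[[-1,-2.6,-4,0,0,0,0],[-1,-2.6,-4,0,0,0,0],[-1,-2.6,-4,0,0,0,0],[-1,-2.6,-4,0,0,0,0],[-1,-2.6,-4,0,0,0,0]]'
python3 -m crank '[[-1,-2.6,-4,0,0,0,0],[-1,-2.6,-3,0,0,0,0],[-1,-2,-2,0,0,0,0],[-1,0,0,0,0,0,0]]'
python3 go.py .6718 .0245 .25 -1.3
```

```text
time: 2.15
eef_pos: [0.3293, 0.5529, 0.2482]
tcp_rot: [0.011, 1.0, 0.0, 0.0]
contact_force: [0.1, -0.3, 0.6]
opening: 0.996
time: 2.65
eef_pos: [0.4563, 0.3465, 0.2485]
tcp_rot: [0.013, 1.0, -0.0, 0.0]
contact_force: [-0.9, 0.6, -0.4]
opening: 0.999
time: 3.15
eef_pos: [0.5814, 0.1434, 0.2486]
tcp_rot: [0.014, 1.0, -0.0, 0.0]
contact_force: [-0.0, 0.4, -0.4]
opening: 1.0
time: 3.55
eef_pos: [0.6522, 0.0504, 0.2481]
tcp_rot: [0.015, 1.0, -0.001, 0.0]
contact_force: [0.4, -0.2, -0.2]
opening: 0.998
t 3.55 p [0.6522 0.0504 0.2481] open 0.998 F [ 0.4 -0.2 -0.2]
world d cm [ 1.96 -2.59  0.19] | in current tool [-2.04 -2.53 -0.18] | in target tool [-2.02 -2.54 -0.19] | turn deg [-0.07  0.03 -0.45]
```

```bash
python3 -m crank '[[-1,-1,-1.3,0,0,0,-0.45],[-1,-1,-1.25,0,0,0,0],[-1,0,0,4,0,0,0],[-1,0,0,0,0,0,0],[-1,0,0,0,0,0,0]]'
python3 go.py .6718 .0245 .05 -1.3
python3 - <<'E'
from fit import *
c=read_camera('wrist');save(c,'w1')
for t in('vase_reject','vase_a'):
  for r in trace(t,'wrist')[:3]:
    g=toz(c,r['location'],.05); x=fit(c,r['pixels'],VASE,(g[0],g[1])); print(t,r['p'],np.round(x[0],4),x[1:],proj(c,[[*x[0],0.095]]))
c=read_camera('top')
for r in trace('vase_reject','top')[:1]:
    x=fit(c,r['pixels'],VASE,(.672,.024)); print('top',np.round(x[0],4),x[1:])
E
```

```text
time: 4.05
eef_pos: [0.6694, 0.0291, 0.2072]
tcp_rot: [0.007, 1.0, 0.0, -0.002]
contact_force: [0.7, -0.3, 0.6]
opening: 1.002
t 4.05 p [0.6694 0.0291 0.2072] open 1.002 F [ 0.7 -0.3  0.6]
world d cm [  0.24  -0.46 -15.72] | in current tool [-0.3  -0.46 15.72] | in target tool [-0.25 -0.45 15.72] | turn deg [ 0.01 -0.19  0.46]
vase_reject 0.97 [0.6714 0.0271] (np.float64(259.28627450980395), np.int64(5290)) [[310.89327294 241.96799643]]
vase_a 0.64 [ 0.6684 -0.1078] (np.float64(263.08235294117645), np.int64(6653)) [[100.04745922 240.38570602]]
vase_a 0.36 [0.5168 0.0321] (np.float64(978.1254901960784), np.int64(3668)) [[315.13510635 -32.74067587]]
```

View pics/w1.png

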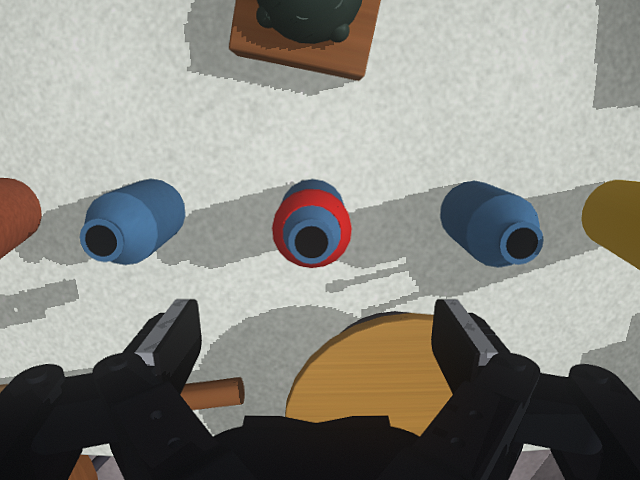

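The wrist view confirms it: the red-banded vase is at (311,235), between two plain vases, and the jaws are spread either side along the row. I'll centre on it and descend.

```bash
python3 go.py .6717 .0255 .05 -1.3
python3 -m crank '[[-1,-0.25,-0.36,3,0,0,0.4],[-1,0,0,3,0,0,0],[-1,0,0,0,0,0,0]]'
python3 go.py .6717 .0255 .05 -1.3
```

```text
t 4.3 p [0.6711 0.0291 0.2104] open 1.0 F [0.6 0.7 0.1]
world d cm [  0.06  -0.36 -16.04] | in current tool [-0.02 -0.36 16.04] | in target tool [-0.07 -0.36 16.04] | turn deg [-0.02  0.18  0.47]
time: 4.6
eef_pos: [0.67, 0.0256, 0.1439]
tcp_rot: [0.011, 1.0, 0.0, -0.004]
contact_force: [-0.8, 0.2, -1.2]
opening: 0.998
t 4.6 p [0.67   0.0256 0.1439] open 0.998 F [-0.8  0.2 -1.2]
world d cm [ 0.17 -0.01 -9.39] | in current tool [-0.25 -0.01  9.39] | in target tool [-0.17 -0.01  9.39] | turn deg [ 0.04 -0.49  0.05]
```

```bash
python3 -m crank '[[-1,0,0,3,0,0,0],[-1,0,0,3,0,0,0],[-1,0,0,2,0,0,0],[-1,0,0,1,0,0,0],[-1,0,0,0,0,0,0]]'
python3 -m crank '[[-1,0,0,0,0,0,0],[-1,0,0,0,0,0,0]]'
python3 go.py .6717 .0255 .05 -1.3
```

```text
time: 5.1
eef_pos: [0.6726, 0.0254, 0.0582]
tcp_rot: [0.011, 1.0, 0.0, -0.001]
contact_force: [0.3, 0.9, -0.2]
opening: 1.001
time: 5.3
eef_pos: [0.6743, 0.0251, 0.0608]
tcp_rot: [0.011, 1.0, -0.0, 0.002]
contact_force: [0.8, -0.4, 0.2]
opening: 0.999
t 5.3 p [0.6743 0.0251 0.0608] open 0.999 F [ 0.8 -0.4  0.2]
world d cm [-0.26  0.04 -1.08] | in current tool [0.26 0.03 1.08] | in target tool [0.26 0.03 1.08] | turn deg [-0.02  0.22  0.05]
```

```bash
python3 -m crank '[[-1,0.2,0,0.6,0,0,0],[-1,0,0,0,0,0,0],[0,0,0,0,0,0,0],[0.2,0,0,0,0,0,0],[0.4,0,0,0,0,0,0]]' 40
python3 -m crank '[[1,0,0,0,0,0,0],[1,0,0,0,0,0,0],[1,0,0,0,0,0,0],[1,0,0,0,0,0,0],[1,0,0,0,0,0,0]]' 40
python3 go.py .6717 .0255 .2 -1.3
```

```text
time: 5.8
eef_pos: [0.6711, 0.0253, 0.0528]
tcp_rot: [0.011, 1.0, -0.0, 0.0]
contact_force: [0.7, -0.6, -0.0]
opening: 0.62
time: 6.3
eef_pos: [0.6711, 0.0253, 0.0527]
tcp_rot: [0.011, 1.0, -0.0, 0.0]
contact_force: [0.4, 0.7, 2.0]
opening: 0.623
t 6.3 p [0.6711 0.0253 0.0527] open 0.623 F [0.4 0.7 2. ]
world d cm [ 0.06  0.02 14.73] | in current tool [ -0.07   0.02 -14.73] | in target tool [ -0.06   0.02 -14.73] | turn deg [-0.    0.05  0.05]
```

```bash
python3 -m crank '[[1,0,0,-1,0,0,0],[1,0,0,-3,0,0,0],[1,0,0,-4,0,0,0],[1,0,0,-4,0,0,0],[1,0,0,-3,0,0,0]]'
python3 -m crank '[[1,0,0,-1,0,0,0],[1,0,0,0,0,0,0]]'
python3 - <<'E'
from fit import *
for n in('top','scene'):
    c=read_camera(n); save(c,n+'2')
    for t,P,g in(('bin',box(.075,.075,.07),(.49,-.412,.06)),):
        r=trace(t,n)[0]
        best=min((fit(c,r['pixels'],P,(g[0],g[1],y),True) for y in(-.15,0.,.15)),key=lambda a:a[1])
        print(n,t,r['p'],np.round(best[0],4),best[1:])
E
python3 go.py .49 -.412 .2 -1.3
```

```text
time: 6.8
eef_pos: [0.6706, 0.0252, 0.2045]
tcp_rot: [0.011, 1.0, -0.0, 0.0]
contact_force: [0.7, -0.4, -2.9]
opening: 0.617
time: 7.0
eef_pos: [0.6711, 0.0252, 0.2137]
tcp_rot: [0.011, 1.0, -0.0, 0.001]
contact_force: [0.3, 0.0, -2.8]
opening: 0.62
top bin 0.86 [ 0.4875 -0.413   0.0752] (np.float64(221.24705882352941), np.int64(5287))
t 7.2 p [0.6691 0.0254 0.2087] open 0.617 F [ 0.9  0.5 -3. ]
world d cm [-17.91 -43.74  -0.87] | in current tool [ 16.94 -44.13   0.94] | in target tool [ 16.92 -44.14   0.87] | turn deg [ 0.03 -0.34  0.04]Traceback (most recent call last):
  File "<stdin>", line 5, in <module>
IndexError: list index out of range
```

View pics/scene2.png

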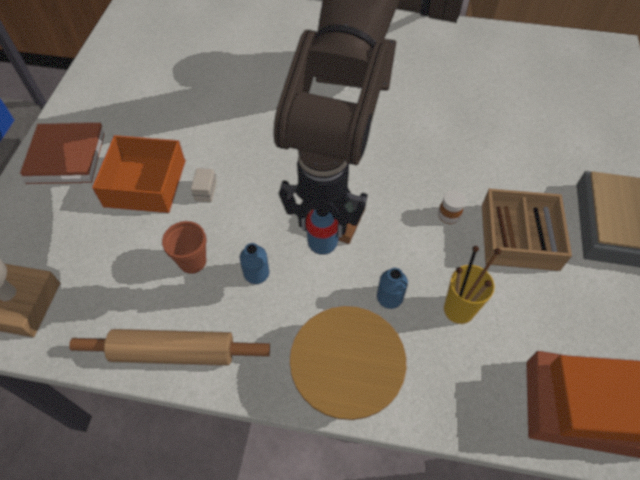

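The red vase is held upright at (322,232) in the scene image and the other vases haven't moved. Next I'll carry it to the bin.

```bash
python3 -m crank '[[1,0.4,-1,0,0,0,0],[1,1,-2.5,0,0,0,0],[1,1.4,-3.6,0,0,0,0],[1,1.4,-3.6,0,0,0,0],[1,1.4,-3.6,0,0,0,0]]'
python3 -m crank '[[1,1.4,-3.6,0,0,0,0],[1,1.4,-3.6,0,0,0,0],[1,1.4,-3.6,0,0,0,0],[1,1.4,-3.6,0,0,0,0],[1,1.4,-3.6,0,0,0,0]]'
python3 -m crank '[[1,1.4,-3.6,0,0,0,0],[1,1.2,-3,0,0,0,0],[1,0.8,-2,0,0,0,0],[1,0.4,-1,0,0,0,-5.6],[1,0,0,0,0,0,0]]'
python3 -m crank '[[1,0,0,0,0,0,0],[1,0,0,0,0,0,0]]'
python3 go.py .489 -.412 .0 4.3
```

```text
time: 7.7
eef_pos: [0.6102, -0.118, 0.211]
tcp_rot: [0.011, 1.0, 0.0, -0.001]
contact_force: [-0.9, -0.7, -2.8]
opening: 0.623
time: 8.2
eef_pos: [0.536, -0.2964, 0.2112]
tcp_rot: [0.011, 1.0, 0.0, -0.001]
contact_force: [0.9, -0.8, -3.6]
opening: 0.623
time: 8.7
eef_pos: [0.4959, -0.3916, 0.2111]
tcp_rot: [-0.036, 0.999, 0.001, -0.001]
contact_force: [-0.3, 0.4, -3.2]
opening: 0.617
time: 8.9
eef_pos: [0.4976, -0.3892, 0.2118]
tcp_rot: [-0.038, 0.999, 0.0, -0.0]
contact_force: [0.4, -0.2, -2.3]
opening: 0.62
t 8.9 p [ 0.4976 -0.3892  0.2118] open 0.62 F [ 0.4 -0.2 -2.3]
world d cm [ -0.86  -2.28 -21.18] | in current tool [ 1.02 -2.23 21.17] | in target tool [ 1.03 -2.21 21.18] | turn deg [ 0.06 -0.03  0.01]
```

```bash
python3 -m crank '[[1,0.5,-1.2,0,0,0,0],[1,0.5,-1,0,0,0,0],[1,0,0,1,0,0,0],[1,0,0,2,0,0,0],[1,0,0,0,0,0,0]]'
python3 go.py .489 -.412 .058 4.3
python3 - <<'E'
from h import *
c=read_camera('top');save(c,'top3')
c=read_camera('wrist');save(c,'w3')
E
```

```text
time: 9.4
eef_pos: [0.4877, -0.4112, 0.1781]
tcp_rot: [-0.038, 0.999, 0.003, -0.002]
contact_force: [-0.4, 0.7, -4.2]
opening: 0.62
t 9.4 p [ 0.4877 -0.4112  0.1781] open 0.62 F [-0.4  0.7 -4.2]
world d cm [  0.13  -0.08 -12.01] | in current tool [-0.18 -0.17 12.  ] | in target tool [-0.13 -0.09 12.01] | turn deg [ 0.36 -0.25  0.01]
```

View pics/top3.png

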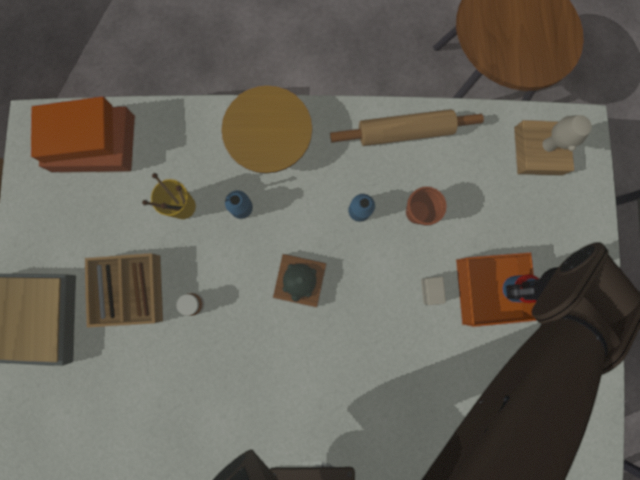

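View pics/w3.png

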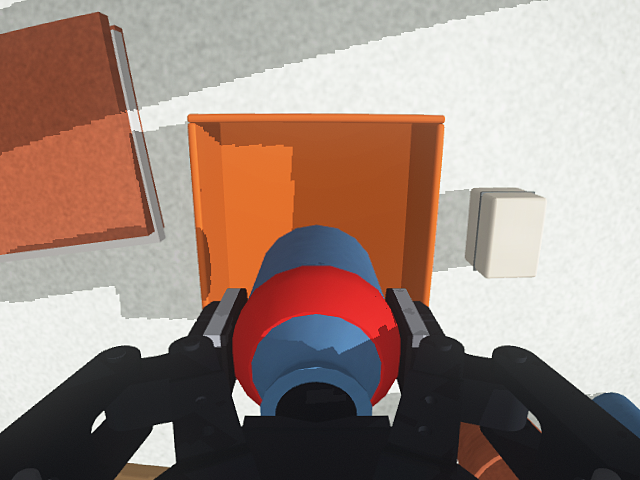

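In the wrist view the bin spans columns 190–445 and the vase is centred at about 317, so I can lower it.

```bash
python3 -m crank '[[1,0,0,2,0,0,0],[1,0,0,2.5,0,0,0],[1,0,0,2.5,0,0,0],[1,0,0,2,0,0,0],[1,0,0,1,0,0,0]]'
python3 -m crank '[[1,0,0,0.5,0,0,0],[1,0,0,0,0,0,0],[1,0,0,0,0,0,0]]'
python3 go.py .489 -.412 .0577 4.3
```

```text
time: 10.0
eef_pos: [0.489, -0.4122, 0.0811]
tcp_rot: [-0.038, 0.999, 0.001, -0.001]
contact_force: [0.1, 1.3, -3.1]
opening: 0.614
time: 10.3
eef_pos: [0.4901, -0.4135, 0.0789]
tcp_rot: [-0.038, 0.999, -0.001, 0.001]
contact_force: [-0.3, 0.7, -2.1]
opening: 0.621
t 10.3 p [ 0.4901 -0.4135  0.0789] open 0.621 F [-0.3  0.7 -2.1]
world d cm [-0.11  0.15 -2.12] | in current tool [0.1  0.16 2.12] | in target tool [0.09 0.16 2.12] | turn deg [-0.12  0.09  0.05]
```

```bash
python3 -m crank '[[1,0,0,1,0,0,0],[1,0,0,0.7,0,0,0],[1,0,0,0.2,0,0,0],[1,0,0,0,0,0,0],[1,0,0,0,0,0,0]]'
python3 go.py .489 -.412 .0577 4.3
```

```text
time: 10.8
eef_pos: [0.4893, -0.4127, 0.0581]
tcp_rot: [-0.038, 0.999, -0.0, 0.0]
contact_force: [-0.4, 0.5, -2.1]
opening: 0.622
t 10.8 p [ 0.4893 -0.4127  0.0581] open 0.622 F [-0.4  0.5 -2.1]
world d cm [-0.03  0.07 -0.04] | in current tool [0.03 0.07 0.04] | in target tool [0.03 0.07 0.04] | turn deg [-0.01  0.    0.05]
```

```bash
python3 -m crank '[[1,0,0,0.1,0,0,0],[1,0,0,0,0,0,0],[1,0,0,0,0,0,0]]'
python3 -m crank '[[-0.3,0,0,0,0,0,0],[-0.5,0,0,0,0,0,0],[-0.75,0,0,0,0,0,0],[-0.75,0,0,0,0,0,0],[-0.75,0,0,0,0,0,0]]'
python3 -m crank '[[-0.75,0,0,-1,0,0,0],[-0.75,0,0,-3,0,0,0],[-0.75,0,0,-4,0,0,0],[-0.75,0,0,-4,0,0,0],[-0.75,0,0,-4,0,0,0]]'
python3 - <<'E'
from h import *
c=read_camera('wrist');save(c,'w4')
E
```

```text
time: 11.1
eef_pos: [0.4895, -0.4128, 0.0578]
tcp_rot: [-0.038, 0.999, -0.0, 0.0]
contact_force: [-1.0, 1.6, 0.4]
opening: 0.623
time: 11.6
eef_pos: [0.4894, -0.4128, 0.0574]
tcp_rot: [-0.038, 0.999, -0.0, 0.0]
contact_force: [-0.2, -0.8, -0.7]
opening: 0.873
time: 12.1
eef_pos: [0.4893, -0.4126, 0.2197]
tcp_rot: [-0.038, 0.999, -0.0, 0.0]
contact_force: [1.1, 0.0, -0.2]
opening: 0.874
```

View pics/w4.png

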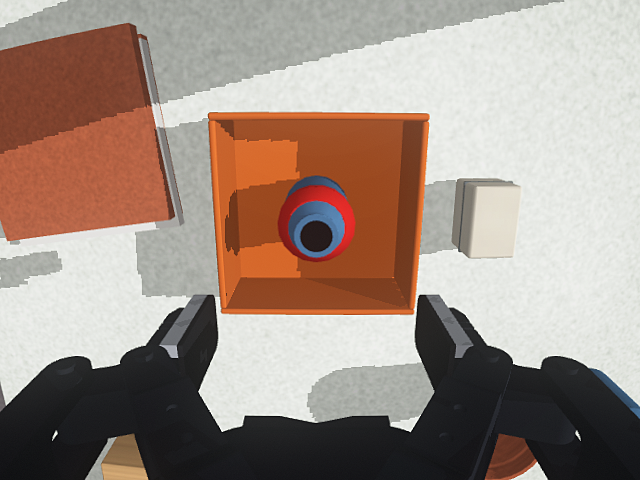

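The vase stands upright and centred in the bin (317,225). Now I'll measure the board precisely, using a union model of the box and tortoise.

```bash
cat > board.py <<'E'
from fit import *
PL=box(.05,.05,.03)
def col(c,guess):
    # wood colour mask around the guess + tortoise trace
    hsv=cv2.cvtColor(c['color'],cv2.COLOR_RGB2HSV)
    H,S_,V=cv2.split(hsv)
    return ((H<20)|(H>170))&(S_>90)
def fitb(c,name,guess,dbg=None):
    q=proj(c,[[guess[0],guess[1],.02]])[0]
    w=np.zeros((480,640),bool); r=75 if name!='wrist' else 240
    w[max(0,int(q[1])-r//1):int(q[1])+r,max(0,int(q[0])-r):int(q[0])+r]=1
    # restrict to near region: projected square of 170mm
    reg=np.zeros((480,640),np.uint8); hh=cv2.convexHull(proj(c,T(box(.067,.067,.03),guess)).astype(np.float32))
    cv2.fillConvexPoly(reg,hh.astype(np.int32),1); reg=reg>0
    m=col(c,guess)&reg
    ign=np.zeros((480,640),np.uint8)
    # tortoise pixels ignored
    K=np.vstack([ring(.043,.03),ring(.036,.045),ring(.02,.064)])
    hd=T(np.array([[-.05,y,z] for y in(-.012,.012) for z in(.03,.055)]),guess*1)if 0 else None
    def f(v):
        p=[v[0],v[1],v[2]]
        M=np.zeros((480,640),np.uint8)
        h=cv2.convexHull(proj(c,T(PL,p)).astype(np.float32)); cv2.fillConvexPoly(M,np.round(h*16).astype(np.int32),255,cv2.LINE_AA,4)
        I=np.zeros((480,640),np.uint8)
        h=cv2.convexHull(proj(c,T(K,guess)).astype(np.float32)); cv2.fillConvexPoly(I,h.astype(np.int32),1)
        h=cv2.convexHull(proj(c,T(np.array([[x,y,z] for x in(-.05,0) for y in(-.018,.018) for z in(.03,.06)]),guess)).astype(np.float32)); cv2.fillConvexPoly(I,h.astype(np.int32),1)
        return (np.abs(M/255.-m)*(I==0)*reg).sum()
    best=None
    for dy in(-.1,0,.1):
        g=np.array(guess)+[0,0,dy]; sim=np.array([g]*4); 
        for i in range(3): sim[i+1,i]+=[.006,.006,.06][i]
        r=minimize(f,g,method='Nelder-Mead',options=dict(initial_simplex=sim,xatol=1e-4,fatol=.1))
        if best is None or r.fun<best.fun: best=r
    if dbg:
        im=c['color'][:,:,::-1].copy(); im[m]=(0,255,0); h=cv2.convexHull(proj(c,T(PL,best.x)).astype(np.float32)).astype(int)
        cv2.polylines(im,[h],True,(255,0,255),1)
        x0,y0=max(0,int(q[0])-80),max(0,int(q[1])-60); cr=cv2.resize(im[y0:y0+120,x0:x0+160],None,fx=4.,fy=4.) if name!='wrist' else im
        cv2.imwrite('pics/'+dbg+'.png',cr)
    return best.x,best.fun,m.sum()
def both(g,cams=('top','scene'),tag=None):
    o=[]
    for n in cams:
        c=read_camera(n); gg=np.array(g,float)
        for _ in range(2): r=fitb(c,n,gg,tag and tag+n); gg=r[0]
        print(n,np.round(r[0],4),'cost',round(r[1],1),r[2]); o.append(r[0])
    return np.mean(o,0)
E
python3 - <<'E'
from board import *
print(both((.508,.026,-.2),tag='b1'))
for n in('top','scene'):
    c=read_camera(n); a=[]
    for r in trace('vase_a',n)[:3]:
        g=toz(c,r['location'],.05); x=fit(c,r['pixels'],VASE,(g[0],g[1])); print(n,r['p'],np.round(x[0],4),x[1:])
    for r in trace('pot',n)[:1]:
        P=np.vstack([ring(.03,0),ring(.042,.07),ring(.042,.09)]); g=toz(c,r['location'],.05); x=fit(c,r['pixels'],P,(g[0],g[1])); print(n,'pot',r['p'],np.round(x[0],4),x[1:])
E
```

```text
top [ 0.507   0.0241 -0.2158] cost 287.6 838
scene [ 0.5036  0.0276 -0.1958] cost 276.9 1167
[ 0.50531338  0.02584419 -0.20584732]
top 0.84 [0.6754 0.1595] (np.float64(35.576470588235296), np.int64(654))
top 0.77 [ 0.6674 -0.1106] (np.float64(83.78823529411764), np.int64(574))
top pot 0.63 [ 0.6664 -0.2453] (np.float64(105.6), np.int64(1314))
scene 0.85 [ 0.669  -0.1092] (np.float64(89.63921568627451), np.int64(966))
scene 0.66 [0.674  0.1616] (np.float64(80.51764705882353), np.int64(1009))
scene 0.2 [ 0.6604 -0.2497] (np.float64(728.7372549019608), np.int64(1813))
scene pot 0.8 [ 0.6629 -0.2446] (np.float64(272.17647058823525), np.int64(1766))
```

```bash
python3 -c "
import cv2,numpy as np
a=cv2.imread('pics/b1top.png');b=cv2.imread('pics/b1scene.png')
cv2.imwrite('pics/b1.png',cv2.resize(np.hstack([a,b]),(800,300)))"
```

```text
(no output)
```

View pics/b1.png

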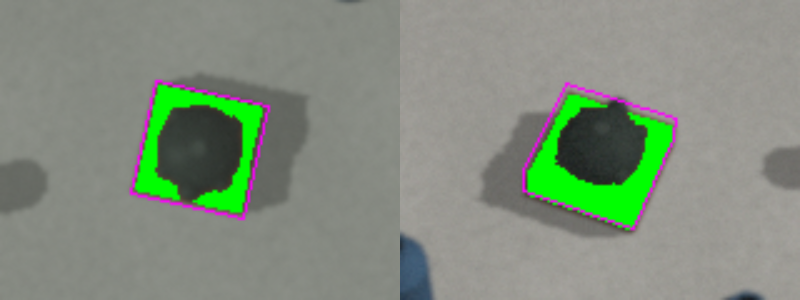

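```bash
python3 go.py .47 .032 .24 -11.7
```

```text
t 12.55 p [ 0.4887 -0.412   0.2152] open 0.879 F [ 0.  -0.5 -0.7]
world d cm [-1.87 44.4   2.48] | in current tool [-1.5  44.42 -2.35] | in target tool [10.83 43.1  -2.48] | turn deg [ 0.15 -0.15 16.04]
```

```bash
python3 -m crank '[[-0.2,0,1,-1,0,0,0],[-0.2,0,3,-1,0,0,0],[-0.2,-0.1,4,-0.5,0,0,0],[-0.2,-0.2,4,0,0,0,0],[-0.2,-0.2,4,0,0,0,0]]'
python3 -m crank '[[-0.2,-0.2,4,0,0,0,0],[-0.2,-0.2,4,0,0,0,0],[-0.2,-0.2,4,0,0,0,0],[-0.2,-0.2,4,0,0,0,0],[-0.2,-0.2,4,0,0,0,0]]'
python3 -m crank '[[-0.2,-0.2,4,0,0,0,0],[-0.2,0,3,0,0,0,0],[-0.2,0,1,0,0,0,8],[-0.2,0,0,0,0,0,8],[-0.2,0,0,0,0,0,0]]'
python3 -m crank '[[-0.2,0,0,0,0,0,0],[-0.2,0,0,0,0,0,0],[-0.2,0,0,0,0,0,0]]'
python3 go.py .47 .032 .24 -11.7
python3 - <<'E'
from h import *
c=read_camera('wrist');save(c,'w5')
E
```

```text
time: 13.05
eef_pos: [0.4819, -0.2509, 0.2428]
tcp_rot: [-0.038, 0.999, 0.0, 0.0]
contact_force: [0.7, -0.2, 0.2]
opening: 0.598
time: 13.55
eef_pos: [0.4764, -0.0505, 0.2426]
tcp_rot: [-0.038, 0.999, 0.0, 0.0]
contact_force: [1.3, 0.6, 0.3]
opening: 0.6
time: 14.05
eef_pos: [0.4725, 0.0282, 0.2426]
tcp_rot: [0.101, 0.995, 0.0, -0.0]
contact_force: [-0.0, -0.4, 0.2]
opening: 0.599
time: 14.35
eef_pos: [0.4729, 0.027, 0.2424]
tcp_rot: [0.101, 0.995, 0.0, -0.0]
contact_force: [0.0, -1.0, -0.5]
opening: 0.599
t 14.35 p [0.4729 0.027  0.2424] open 0.599 F [ 0.  -1.  -0.5]
world d cm [-0.29  0.5  -0.24] | in current tool [0.39 0.43 0.24] | in target tool [0.39 0.43 0.24] | turn deg [ 0.   -0.    0.08]
```

View pics/w5.png

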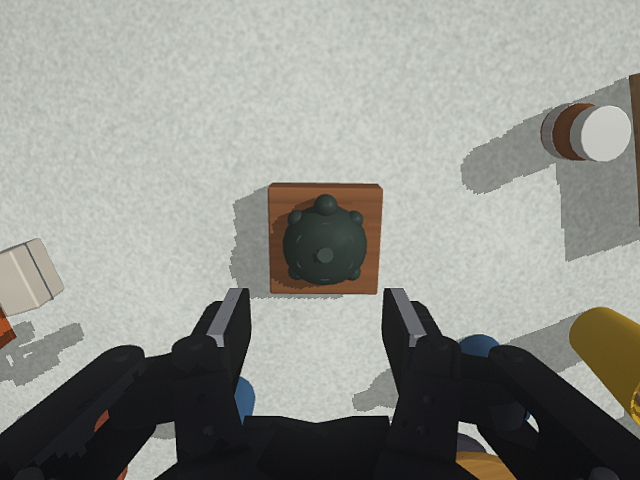

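The wrist image shows the whole board, with corners near (268,184), (382,184), (378,293) and (271,293). The head is at (326,203), towards the robot.

```bash
cat > wb.py <<'E'
from board import *
def wfit(c,n,g,tag=None):
    m=None
    for t in('plinth','tortoise'):
        r=trace(t,n)
        if r: m=r[0]['pixels'] if m is None else m|r[0]['pixels']
    best=min((fit(c,m,PL,(g[0],g[1],g[2]+d),True) for d in(-.05,.05)),key=lambda a:a[1])
    if tag:
        im=c['color'][:,:,::-1].copy(); h=proj(c,T(PL,best[0]))
        cv2.polylines(im,[cv2.convexHull(h.astype(np.float32)).astype(int)],True,(255,0,255),1)
        e=cv2.morphologyEx(m.astype(np.uint8),cv2.MORPH_GRADIENT,np.ones((3,3)))>0; im[e]=im[e]//2+np.array([0,127,0],np.uint8)
        cv2.imwrite('pics/'+tag+'.png',im)
    return best
E
python3 - <<'E'
from wb import *
for n in('wrist','top','scene'):
    c=read_camera(n); b=wfit(c,n,(.507,.026,-.205),'f1'+n); print(n,np.round(b[0],4),b[1:])
E
```

```text
wrist [ 0.5084  0.028  -0.2243] (np.float64(544.0078431372549), np.int64(12436))
top [ 0.5499  0.0138 -0.5228] (np.float64(1453.243137254902), np.int64(730))
scene [ 0.5077  0.0285 -0.2152] (np.float64(171.34509803921569), np.int64(2280))
```

View pics/f1wrist.png

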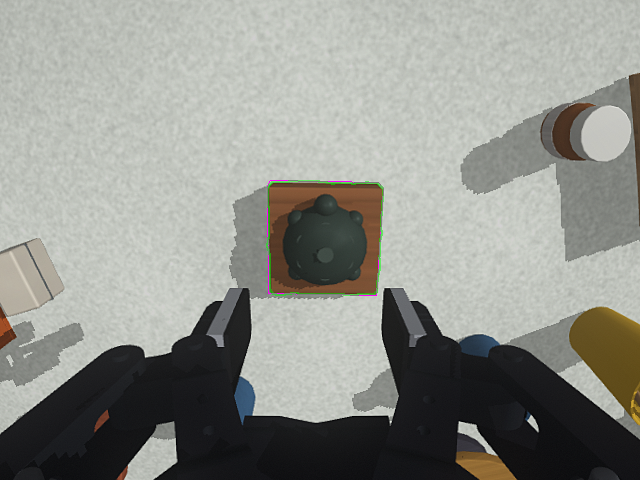

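```bash
python3 go.py .4347 .0434 .1 -12.2
```

```text
t 14.85 p [0.473  0.0273 0.2423] open 0.603 F [0.  0.1 0.3]
world d cm [ -3.83   1.61 -14.23] | in current tool [ 4.07  0.8  14.23] | in target tool [ 4.08  0.77 14.23] | turn deg [ 0.   -0.    0.55]
```

```bash
python3 -m crank '[[-0.2,2,0.4,0,0,0,0.55],[-0.2,2.1,0.4,0,0,0,0],[-0.2,0,0,3,0,0,0],[-0.2,0,0,4,0,0,0],[-0.2,0,0,4,0,0,0]]'
python3 -m crank '[[-0.2,0,0,2,0,0,0],[-0.2,0,0,0,0,0,0],[-0.2,0,0,0,0,0,0]]'
python3 go.py .4347 .0434 .024 -12.2
```

```text
time: 15.35
eef_pos: [0.435, 0.0437, 0.1321]
tcp_rot: [0.106, 0.994, -0.0, 0.002]
contact_force: [0.8, 0.2, 0.3]
opening: 0.603
time: 15.65
eef_pos: [0.4348, 0.0436, 0.1128]
tcp_rot: [0.106, 0.994, -0.0, 0.0]
contact_force: [0.6, 0.5, 1.4]
opening: 0.602
t 15.65 p [0.4348 0.0436 0.1128] open 0.602 F [0.6 0.5 1.4]
world d cm [-0.01 -0.02 -8.88] | in current tool [ 0.01 -0.02  8.88] | in target tool [ 0.01 -0.02  8.88] | turn deg [0.   0.01 0.  ]
```

```bash
python3 -m crank '[[-0.2,0,0,2,0,0,0],[-0.2,0,0,2.5,0,0,0],[-0.2,0,0,0.5,0,0,0],[-0.2,0,0,0,0,0,0],[-0.2,0,0,0,0,0,0]]'
python3 go.py .4347 .0434 .024 -12.2
python3 - <<'E'
from h import *
c=read_camera('wrist');save(c,'w6')
c=read_camera('scene');cv2.imwrite('pics/s6.png',cv2.resize(c['color'][140:290,240:440,::-1],(800,600)))
E
```

```text
time: 16.15
eef_pos: [0.4359, 0.0434, 0.0641]
tcp_rot: [0.106, 0.994, -0.0, 0.002]
contact_force: [1.0, 1.1, -0.0]
opening: 0.597
t 16.15 p [0.4359 0.0434 0.0641] open 0.597 F [ 1.   1.1 -0. ]
world d cm [-0.12 -0.   -4.01] | in current tool [ 0.13 -0.03  4.01] | in target tool [ 0.12 -0.03  4.01] | turn deg [0.01 0.18 0.  ]
```

View pics/w6.png

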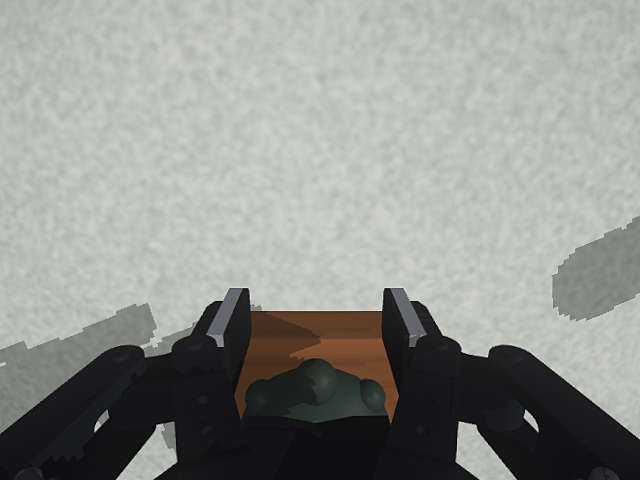

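View pics/s6.png

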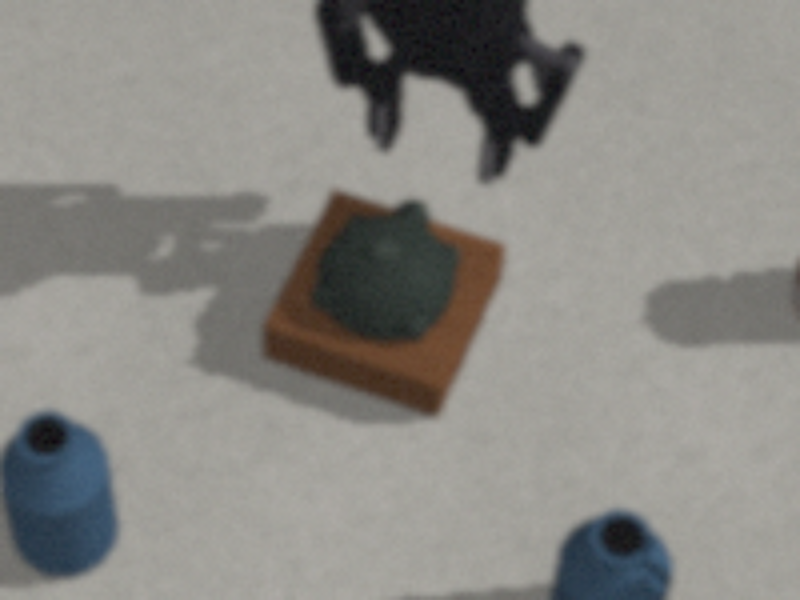

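Both fingers are clear behind the board's rear face and straddle the head. I'll go down and push.

```bash
python3 -m crank '[[-0.2,0,0,2,0,0,0],[-0.2,0,0,1.4,0,0,0],[-0.2,0,0,0.5,0,0,0],[-0.2,0,0,0,0,0,0],[-0.2,0,0,0,0,0,0]]'
python3 go.py .4484 .0404 .024 -12.2
```

```text
time: 16.75
eef_pos: [0.4352, 0.0435, 0.0242]
tcp_rot: [0.106, 0.994, -0.0, 0.001]
contact_force: [-0.6, 0.6, 0.1]
opening: 0.6
t 16.75 p [0.4352 0.0435 0.0242] open 0.6 F [-0.6  0.6  0.1]
world d cm [ 1.32 -0.31 -0.02] | in current tool [-1.35 -0.03  0.02] | in target tool [-1.35 -0.03  0.02] | turn deg [ 0.01  0.09 -0.  ]
```

```bash
python3 -m crank '[[-0.2,-0.5,0,0,0,0,0],[-0.2,-0.4,0,0,0,0,0],[-0.2,-0.2,0,0,0,0,0],[-0.2,0,0,0,0,0,0]]'
python3 -m crank '[[-0.2,-0.2,0,0,0,0,0],[-0.2,-0.2,0,0,0,0,0]]'
python3 -m crank '[[-0.2,-0.2,0,0,0,0,0],[-0.2,-0.2,0,0,0,0,0]]'
python3 go.py .4484 .0404 .024 -12.2
```

```text
time: 17.15
eef_pos: [0.446, 0.0411, 0.0237]
tcp_rot: [0.106, 0.994, -0.0, 0.0]
contact_force: [0.5, 0.6, -1.1]
opening: 0.6
time: 17.35
eef_pos: [0.4491, 0.0404, 0.0232]
tcp_rot: [0.106, 0.994, 0.0, -0.0]
contact_force: [0.9, 1.0, 0.5]
opening: 0.602
time: 17.55
eef_pos: [0.4507, 0.0401, 0.0227]
tcp_rot: [0.106, 0.994, 0.0, -0.004]
contact_force: [-7.2, 2.2, 4.7]
opening: 0.598
t 17.55 p [0.4507 0.0401 0.0227] open 0.598 F [-7.2  2.2  4.7]
world d cm [-0.23  0.03  0.13] | in current tool [ 0.24 -0.02 -0.13] | in target tool [ 0.23 -0.02 -0.13] | turn deg [-0.02 -0.42  0.  ]
```

```bash
python3 -m crank '[[-0.2,-0.6,0.08,0,0,0,-0.4],[-0.2,-1,0.12,0,0,0,-0.7],[-0.2,-1,0.11,0,0,0,-0.7],[-0.2,-1,0.1,0,0,0,-0.7],[-0.2,-1,0.09,0,0,0,-0.7]]'
python3 -m crank '[[-0.2,-1,0.08,0,0,0,-0.7],[-0.2,-1,0.06,0,0,0,-0.7],[-0.2,-0.8,0.04,0,0,0,-0.6],[-0.2,-0.3,0,0,0,0,0],[-0.2,0,0,0,0,0,0]]'
python3 go.py .6115 .0264 .024 -1.33
python3 - <<'E'
from wb import *
for n in('top','scene'):
    c=read_camera(n); b=wfit(c,n,(.578,.026,-.12),'f2'+n); print(n,np.round(b[0],4),b[1:])
s=cv2.imread('pics/f2scene.png');t=cv2.imread('pics/f2top.png')
cv2.imwrite('pics/f2.png',np.hstack([cv2.resize(s[160:360,230:430],(400,400)),cv2.resize(t[180:320,230:370],(400,400))]))
E
```

```text
time: 18.05
eef_pos: [0.4992, 0.0358, 0.0227]
tcp_rot: [0.078, 0.997, 0.0, -0.001]
contact_force: [-3.0, 0.4, -1.2]
opening: 0.599
time: 18.55
eef_pos: [0.5312, 0.033, 0.0237]
tcp_rot: [0.061, 0.998, -0.0, 0.001]
contact_force: [-0.6, -0.1, -1.0]
opening: 0.6
t 18.55 p [0.5312 0.033  0.0237] open 0.6 F [-0.6 -0.1 -1. ]
world d cm [ 8.03 -0.66  0.03] | in current tool [-8.05  0.32 -0.01] | in target tool [-8.04 -0.47 -0.03] | turn deg [-0.01  0.11 -5.66]
top [ 0.6042  0.0234 -0.3211] (np.float64(1128.1607843137253), np.int64(1059))
scene [ 0.5896  0.0254 -0.1077] (np.float64(149.82745098039214), np.int64(2484))
```

View pics/f2.png

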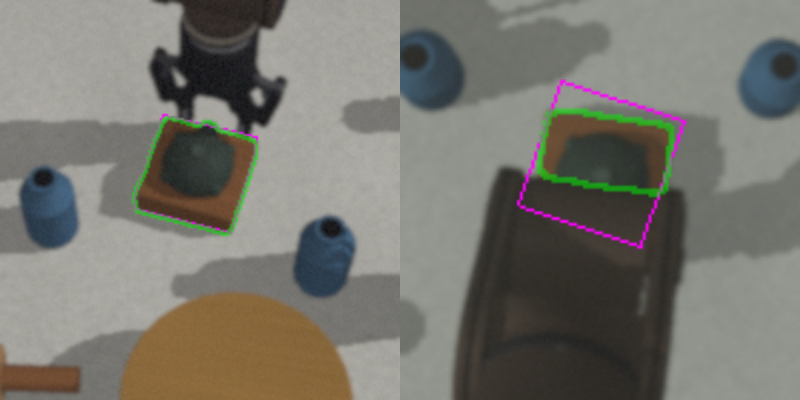

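The scene fit shows the board tracking the fingers as predicted. The top view is partly hidden by the arm, so I'm ignoring that fit. I'll continue, stop short and recheck.

```bash
python3 -m crank '[[-0.2,-0.5,0.03,0,0,0,-0.4],[-0.2,-1,0.05,0,0,0,-0.8],[-0.2,-1,0.03,0,0,0,-0.8],[-0.2,-1,0.02,0,0,0,-0.8],[-0.2,-1,0.0,0,0,0,-0.8]]'
python3 -m crank '[[-0.2,-0.8,-0.01,0,0,0,-0.8],[-0.2,-0.5,-0.01,0,0,0,-0.6],[-0.2,-0.3,-0.01,0,0,0,-0.4],[-0.2,0,0,0,0,0,0],[-0.2,0,0,0,0,0,0]]'
python3 go.py .6118 .0276 .024 -1.33
python3 - <<'E'
from wb import *
n='scene'
for k in range(2):
    c=read_camera(n); b=wfit(c,n,(.653,.026,-.04),'f3'+n); print(n,np.round(b[0],4),b[1:])
    for r in trace('vase_a',n)[:2]:
        g=toz(c,r['location'],.05); x=fit(c,r['pixels'],VASE,(g[0],g[1])); print(n,r['p'],np.round(x[0],4),x[1:])
s=cv2.imread('pics/f3scene.png')
cv2.imwrite('pics/f3.png',cv2.resize(s[160:360,210:450],(720,600)))
E
```

```text
time: 19.35
eef_pos: [0.575, 0.0301, 0.0227]
tcp_rot: [0.029, 1.0, 0.0, -0.001]
contact_force: [-3.5, 0.2, -0.3]
opening: 0.6
time: 19.85
eef_pos: [0.5917, 0.0289, 0.0237]
tcp_rot: [0.014, 1.0, -0.0, 0.001]
contact_force: [-1.3, 0.7, -0.6]
opening: 0.602
t 19.85 p [0.5917 0.0289 0.0237] open 0.602 F [-1.3  0.7 -0.6]
world d cm [ 2.01 -0.13  0.03] | in current tool [-2.02 -0.07 -0.03] | in target tool [-2.02 -0.08 -0.03] | turn deg [-0.01  0.12 -0.26]
scene [ 0.6499  0.0259 -0.0286] (np.float64(216.68235294117648), np.int64(2593))
scene 0.66 [ 0.669 -0.109] (np.float64(77.34901960784313), np.int64(980))
scene 0.56 [0.6744 0.1612] (np.float64(89.29803921568627), np.int64(1001))
scene [ 0.6495  0.0262 -0.0131] (np.float64(195.04705882352943), np.int64(2596))
scene 0.92 [0.6745 0.1609] (np.float64(60.09411764705882), np.int64(1032))
scene 0.65 [ 0.6693 -0.1089] (np.float64(64.89803921568627), np.int64(996))
```

View pics/f3.png

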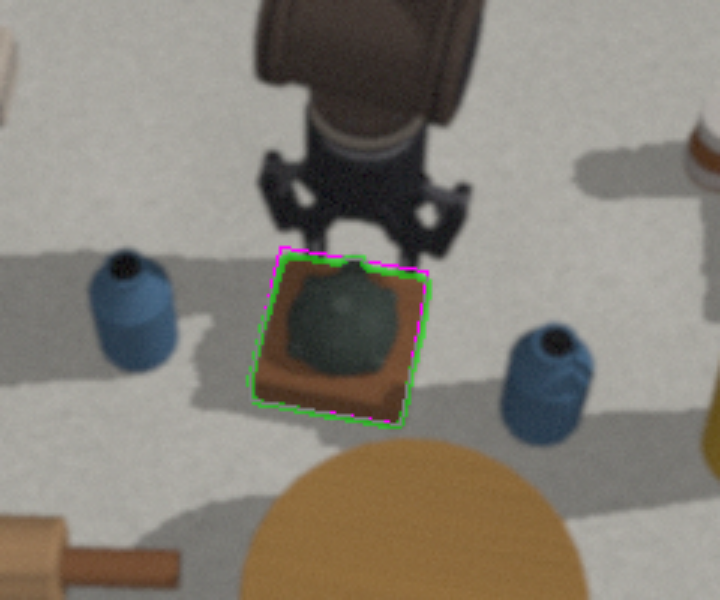

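```bash
python3 -m crank '[[-0.2,-0.4,0.01,0,0,0,-0.1],[-0.2,-0.5,0.01,0,0,0,-0.1],[-0.2,-0.5,0.01,0,0,0,-0.06],[-0.2,-0.3,0.01,0,0,0,0],[-0.2,0,0,0,0,0,0]]'
python3 -m crank '[[-0.2,0,0,0,0,0,0],[-0.2,0,0,0,0,0,0]]'
python3 go.py .6118 .0276 .024 -1.33
python3 -m crank '[[-0.2,0.5,0,0,0,0,0],[-0.2,1.5,0,0,0,0,0],[-0.2,2,0,-0.5,0,0,0],[-0.2,2,0,-3,0,0,0],[-0.2,1,0,-5,0,0,0]]'
python3 -m crank '[[-0.2,2,0,-5,0,0,0],[-0.2,0,0,-4,0,0,0],[-0.2,0,0,0,0,0,0],[-0.2,0,0,0,0,0,0],[-0.2,0,0,0,0,0,0]]'
cat > chk.py <<'E'
from wb import *
import sys
tag=sys.argv[1]
for n in('scene','wrist','top'):
    c=read_camera(n); save(c,tag+'raw'+n)
    try: b=wfit(c,n,(.669,.026,-.025),tag+n); print(n,np.round(b[0],4),b[1:])
    except Exception as e: print(n,e)
    for r in trace('vase_a',n)[:2]:
        g=toz(c,r['location'],.05); x=fit(c,r['pixels'],VASE,(g[0],g[1])); print('  vase',round(r['p'],2),np.round(x[0],4),x[1:])
E
python3 chk.py c1; python3 go.py .6 .026 .024 -1.33
```

```text
time: 20.75
eef_pos: [0.6073, 0.029, 0.023]
tcp_rot: [0.012, 1.0, 0.0, -0.001]
contact_force: [-4.1, -0.2, 2.5]
opening: 0.597
time: 20.95
eef_pos: [0.6072, 0.029, 0.023]
tcp_rot: [0.012, 1.0, 0.0, -0.001]
contact_force: [-4.0, 0.3, 2.3]
opening: 0.601
t 20.95 p [0.6072 0.029  0.023 ] open 0.601 F [-4.   0.3  2.3]
world d cm [ 0.46 -0.14  0.1 ] | in current tool [-0.46 -0.13 -0.1 ] | in target tool [-0.46 -0.13 -0.1 ] | turn deg [ 0.01 -0.11 -0.01]
time: 21.45
eef_pos: [0.5346, 0.0309, 0.1045]
tcp_rot: [0.012, 1.0, 0.0, -0.003]
contact_force: [1.2, 0.0, 0.4]
opening: 0.6
time: 21.95
eef_pos: [0.5191, 0.031, 0.1924]
tcp_rot: [0.012, 1.0, 0.0, -0.001]
contact_force: [-0.3, -0.0, -0.6]
opening: 0.601
scene [0.6659 0.0265 0.005 ] (np.float64(230.09019607843138), np.int64(2611))
  vase 0.96 [ 0.669  -0.1091] (np.float64(107.25490196078432), np.int64(948))
  vase 0.81 [0.6738 0.1613] (np.float64(74.32156862745097), np.int64(1018))
wrist [ 0.6678  0.0277 -0.0111] (np.float64(2235.7764705882355), np.int64(11429))
  vase 0.68 [ 0.8713 -0.1293] (np.float64(740.0), np.int64(740))
  vase 0.62 [0.8398 0.1668] (np.float64(695.0), np.int64(695))
top [ 0.6682  0.0244 -0.0225] (np.float64(138.07450980392156), np.int64(2054))
  vase 0.59 [ 0.6694 -0.1115] (np.float64(47.811764705882354), np.int64(613))
  vase 0.55 [0.6754 0.1598] (np.float64(60.32941176470588), np.int64(618))
t 22.55 p [0.5197 0.031  0.1937] open 0.604 F [ 0.  -0.7  1.1]
world d cm [  8.03  -0.5  -16.97] | in current tool [-8.04 -0.31 16.97] | in target tool [-8.04 -0.31 16.97] | turn deg [ 0.   -0.   -0.01]
```

View pics/c1wrist.png

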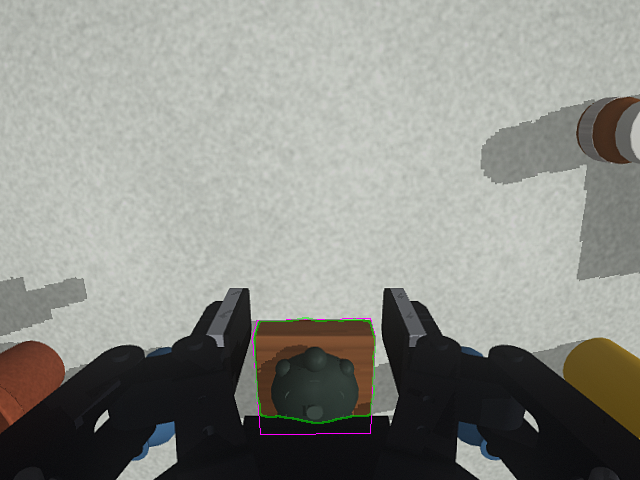

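View pics/c1top.png

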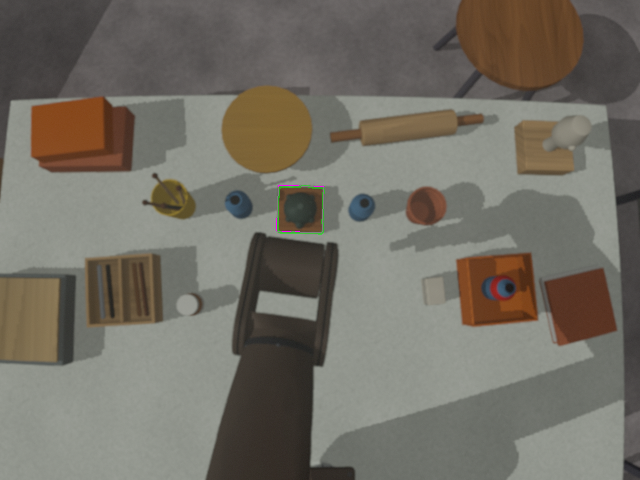

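The top fit puts the board about 4 mm short of the row and well centred. I'll look from directly above with the wrist camera, which gives both vases and the board in one high-resolution picture.

```bash
python3 -m crank '[[-0.2,-1,0,-3,0,0,0],[-0.2,-4,-0.1,-2,0,0,0],[-0.2,-4,-0.1,-1,0,0,0],[-0.2,-2.5,-0.2,0,0,0,0],[-0.2,0,0,0,0,0,0]]'
python3 -m crank '[[-0.2,0,0,0,0,0,0],[-0.2,0,0,0,0,0,0],[-0.2,0,0,0,0,0,0]]'
cat > chk2.py <<'E'
from wb import *
import sys
n='wrist';c=read_camera(n)
b=wfit(c,n,(.669,.026,-.025),sys.argv[1]+n); print(n,np.round(b[0],4),b[1:])
V=[]
for r in trace('vase_a',n)[:3]:
    g=toz(c,r['location'],.05); x=fit(c,r['pixels'],VASE,(g[0],g[1])); print('  vase',round(r['p'],2),np.round(x[0],4),x[1:]); V.append(x[0])
V=V[:2]; mid=(V[0]+V[1])/2; d=V[0]-V[1]; d*=np.sign(d[1]); a=-np.arctan2(d[0],d[1])
e=b[0][:2]-mid; u=d/np.linalg.norm(d); nrm=np.array([u[1],-u[0]])
print('row yaw',a,'along err mm',e@u*1e3,'across err mm',e@nrm*1e3,'yaw err deg',np.degrees(b[0][2]-a),'spacing',np.linalg.norm(d))
E
python3 chk2.py d1; python3 go.py .52 .027 .19 -1.33
```

```text
time: 23.05
eef_pos: [0.637, 0.0237, 0.254]
tcp_rot: [0.012, 1.0, -0.0, 0.001]
contact_force: [0.0, -0.6, -0.2]
opening: 0.6
time: 23.35
eef_pos: [0.6336, 0.0245, 0.2536]
tcp_rot: [0.012, 1.0, 0.0, -0.0]
contact_force: [-0.6, -0.4, 0.4]
opening: 0.598
wrist [ 0.6665  0.0273 -0.0119] (np.float64(543.478431372549), np.int64(11718))
  vase 0.66 [ 0.6681 -0.1075] (np.float64(280.1137254901961), np.int64(4527))
  vase 0.58 [0.6741 0.1615] (np.float64(234.12549019607843), np.int64(4612))
row yaw -0.022270203897598047 along err mm 0.1830998399179258 across err mm -4.625352408527974 yaw err deg 0.5927042750870843 spacing 0.2690399554474749
t 23.55 p [0.6341 0.0244 0.254 ] open 0.598 F [-0.6  0.1 -0.5]
world d cm [-11.41   0.26  -6.4 ] | in current tool [11.41 -0.    6.39] | in target tool [11.41 -0.    6.4 ] | turn deg [-0.    0.01 -0.01]
```

View pics/d1wrist.png

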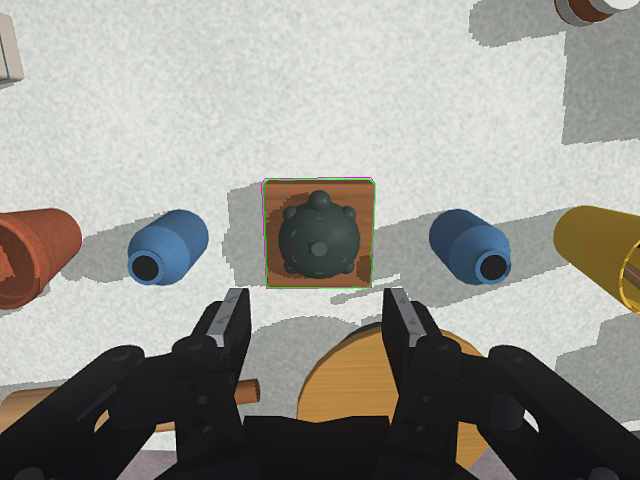

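All three cameras agree: the board is 4–5 mm short across the row, within 0.3 mm along it, and square to about 0.6°. One more gentle push should do it.

```bash
python3 -m crank '[[-0.2,2.4,0.1,0,0,0,0],[-0.2,2.5,0.1,0,0,0,0],[-0.2,0,0,3,0,0,0],[-0.2,0,0,4,0,0,0],[-0.2,0,0,4,0,0,0]]'
python3 -m crank '[[-0.2,0,0,4,0,0,0],[-0.2,0,0,3,0,0,0],[-0.2,0,0,2,0,0,0],[-0.2,0,0,0,0,0,0],[-0.2,0,0,0,0,0,0]]'
python3 go.py .6117 .0273 .024 -1.33
```

```text
time: 24.05
eef_pos: [0.5859, 0.0274, 0.1439]
tcp_rot: [0.012, 1.0, -0.0, 0.002]
contact_force: [-0.4, 0.5, -1.0]
opening: 0.6
time: 24.55
eef_pos: [0.5858, 0.0274, 0.0542]
tcp_rot: [0.012, 1.0, 0.0, 0.0]
contact_force: [1.0, 0.3, -0.5]
opening: 0.602
t 24.55 p [0.5858 0.0274 0.0542] open 0.602 F [ 1.   0.3 -0.5]
world d cm [ 2.59 -0.01 -3.02] | in current tool [-2.59  0.05  3.02] | in target tool [-2.59  0.05  3.02] | turn deg [ 0.    0.01 -0.01]
```

```bash
python3 -m crank '[[-0.2,0,0,2,0,0,0],[-0.2,0,0,1,0,0,0],[-0.2,0,0,0,0,0,0],[-0.2,-0.8,0,0,0,0,0],[-0.2,-0.8,0,0,0,0,0]]'
python3 -m crank '[[-0.2,-0.3,0,0,0,0,0],[-0.2,0,0,0,0,0,0],[-0.2,0,0,0,0,0,0]]'
python3 go.py .6117 .0273 .024 -1.33
```

```text
time: 25.05
eef_pos: [0.6031, 0.0269, 0.0251]
tcp_rot: [0.012, 1.0, -0.0, 0.001]
contact_force: [-0.6, 0.5, 0.4]
opening: 0.599
time: 25.35
eef_pos: [0.6047, 0.027, 0.0239]
tcp_rot: [0.012, 1.0, -0.0, 0.0]
contact_force: [-0.7, 0.5, -0.3]
opening: 0.608
t 25.35 p [0.6047 0.027  0.0239] open 0.608 F [-0.7  0.5 -0.3]
world d cm [0.7  0.03 0.01] | in current tool [-0.69  0.05 -0.01] | in target tool [-0.69  0.05 -0.01] | turn deg [-0.    0.   -0.01]
```

```bash
python3 -m crank '[[-0.2,-0.2,0,0,0,0,0],[-0.2,-0.2,0,0,0,0,0],[-0.2,-0.2,0,0,0,0,0],[-0.2,-0.15,0,0,0,0,0],[-0.2,0,0,0,0,0,0]]'
python3 -m crank '[[-0.2,0,0,0,0,0,0],[-0.2,0,0,0,0,0,0]]'
python3 go.py .6117 .0273 .024 -1.33
```

```text
time: 25.85
eef_pos: [0.6102, 0.027, 0.0234]
tcp_rot: [0.012, 1.0, 0.0, -0.003]
contact_force: [-4.8, -0.3, 3.4]
opening: 0.595
time: 26.05
eef_pos: [0.6102, 0.027, 0.0234]
tcp_rot: [0.012, 1.0, 0.0, -0.003]
contact_force: [-5.0, -0.0, 3.5]
opening: 0.603
t 26.05 p [0.6102 0.027  0.0234] open 0.603 F [-5.  -0.   3.5]
world d cm [0.15 0.03 0.06] | in current tool [-0.15  0.03 -0.06] | in target tool [-0.15  0.03 -0.06] | turn deg [ 0.01 -0.31  0.01]
```

```bash
python3 -m crank '[[-0.2,-0.1,0,0,0,0,0],[-0.2,-0.05,0,0,0,0,0],[-0.2,0,0,0,0,0,0],[-0.2,0,0,0,0,0,0]]'
python3 go.py .6117 .0273 .024 -1.33
python3 -m crank '[[-0.2,0.5,0,0,0,0,0],[-0.2,1,0,0,0,0,0],[-0.2,1,0,-2,0,0,0],[-0.2,0,0,-4,0,0,0],[-0.2,0,0,-4,0,0,0]]'
python3 -m crank '[[-0.2,0,0,-4,0,0,0],[-0.2,-1,0,-4,0,0,0],[-0.2,-2,0,-4,0,0,0],[-0.2,-2,0,-1,0,0,0],[-0.2,0,0,0,0,0,0]]'
python3 -m crank '[[-0.2,0,0,0,0,0,0],[-0.2,0,0,0,0,0,0]]'
python3 chk2.py d2;python3 go.py .6117 .0273 .024 -1.33
```

```text
time: 26.45
eef_pos: [0.6114, 0.027, 0.0234]
tcp_rot: [0.012, 1.0, 0.0, -0.003]
contact_force: [-5.6, 0.8, 3.9]
opening: 0.599
t 26.45 p [0.6114 0.027  0.0234] open 0.599 F [-5.6  0.8  3.9]
world d cm [0.03 0.03 0.06] | in current tool [-0.03  0.03 -0.06] | in target tool [-0.03  0.03 -0.06] | turn deg [ 0.02 -0.36  0.01]
time: 26.95
eef_pos: [0.5869, 0.0275, 0.1236]
tcp_rot: [0.012, 1.0, 0.0, -0.001]
contact_force: [0.6, 0.7, 0.1]
opening: 0.6
time: 27.45
eef_pos: [0.6409, 0.0258, 0.2573]
tcp_rot: [0.012, 1.0, -0.0, 0.004]
contact_force: [0.0, -1.3, 0.9]
opening: 0.6
time: 27.65
eef_pos: [0.6367, 0.0264, 0.2512]
tcp_rot: [0.012, 1.0, 0.0, -0.002]
contact_force: [-0.6, -0.1, -0.3]
opening: 0.6
wrist [ 0.6718  0.0277 -0.0308] (np.float64(497.08627450980396), np.int64(11868))
  vase 0.7 [0.6744 0.1612] (np.float64(330.07843137254906), np.int64(4565))
  vase 0.67 [ 0.6685 -0.1074] (np.float64(270.9450980392157), np.int64(4628))
row yaw -0.022099667713906448 along err mm 0.7862748815745888 across err mm 0.32706726916062023 yaw err deg -0.4985718499454023 spacing 0.2687006988854293
t 27.85 p [0.6376 0.0263 0.2525] open 0.601 F [-0.2  0.2 -0.4]
world d cm [ -2.59   0.1  -22.85] | in current tool [ 2.54  0.04 22.85] | in target tool [ 2.59  0.04 22.85] | turn deg [ 0.01 -0.13 -0.01]
```

View pics/d2wrist.png

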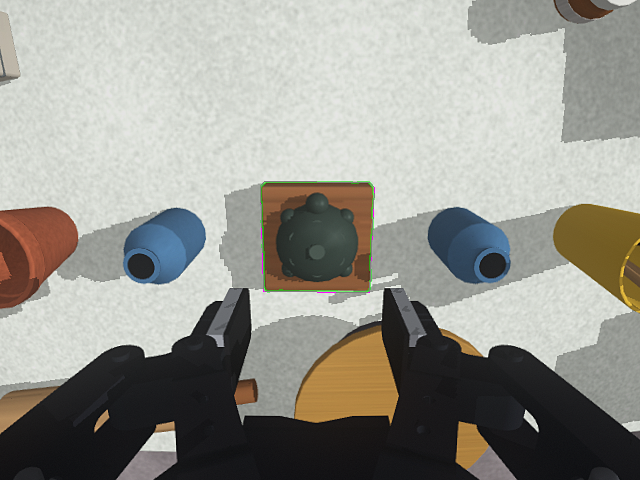

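The wrist view has the board (263–374, 183–291) within 1 mm and about 0.5° of the target. I'll back the arm off and do a final check with the other cameras.

```bash
python3 -m crank '[[-0.2,2,0,0,0,0,0],[-0.2,4,0,0,0,0,0],[-0.2,4,0,0,0,0,0],[-0.2,3,0,0,0,0,0],[-0.2,1,0,0,0,0,0]]'
python3 -m crank '[[-0.2,0,0,0,0,0,0],[-0.2,0,0,0,0,0,0]]'
python3 chk.py c3 2>&1 | grep -v wrist
python3 - <<'E'
from h import *
for n in('top','scene'):
  c=read_camera(n)
  for t in ['vase_reject','cup','pot','jar','mould']:
    for r in place_of(t,n)[:1]: print(n,t,round(r['p'],2),np.round(toz(c,r['location'],0),3))
E
```

```text
time: 28.35
eef_pos: [0.496, 0.0298, 0.2531]
tcp_rot: [0.012, 1.0, 0.0, -0.001]
contact_force: [0.2, -0.2, 1.4]
opening: 0.602
time: 28.55
eef_pos: [0.4994, 0.0293, 0.2542]
tcp_rot: [0.012, 1.0, -0.0, 0.001]
contact_force: [0.3, 0.1, 1.0]
opening: 0.599
scene [0.6706 0.0266 0.0044] (np.float64(242.7764705882353), np.int64(2619))
  vase 0.85 [0.6739 0.1613] (np.float64(79.91764705882353), np.int64(1011))
  vase 0.79 [ 0.6694 -0.1089] (np.float64(62.992156862745105), np.int64(998))
  vase 0.62 [ 0.6302 -0.083 ] (np.float64(4458.3725490196075), np.int64(129))
  vase 0.53 [0.6436 0.1422] (np.float64(4380.062745098039), np.int64(216))
top [ 0.671   0.0249 -0.0032] (np.float64(187.16470588235293), np.int64(2003))
  vase 0.94 [ 0.6692 -0.1116] (np.float64(94.30196078431374), np.int64(563))
  vase 0.55 [0.6749 0.1592] (np.float64(47.38039215686274), np.int64(634))
top vase_reject 0.93 [ 0.492 -0.426  0.   ]
top cup 0.8 [0.681 0.294 0.   ]
top pot 0.59 [ 0.674 -0.249  0.   ]
top jar 0.64 [0.457 0.264 0.   ]
top mould 0.76 [ 0.485 -0.277  0.   ]
scene cup 0.85 [0.676 0.301 0.   ]
scene pot 0.77 [ 0.672 -0.243  0.   ]
scene jar 0.96 [0.458 0.263 0.   ]
scene mould 0.77 [ 0.49  -0.262  0.   ]
```

View pics/c3scene.png

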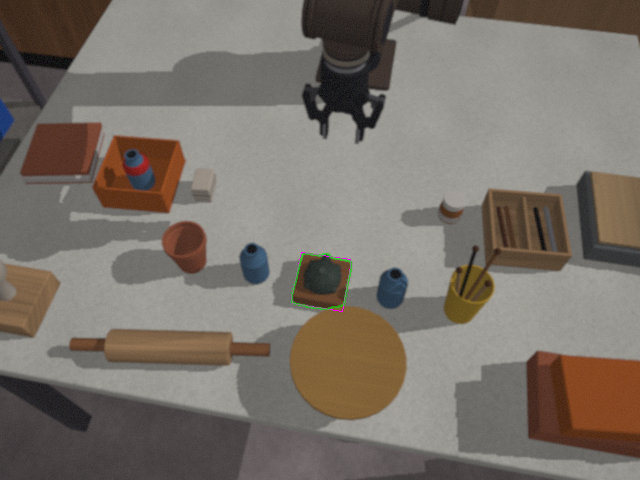

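```bash
python3 -m crank '[[-0.2,0,0,0,0,0,0],[-0.2,0,0,0,0,0,0]]'; python3 -c "
from plant import *
print(sign_off())"
```

```text
time: 29.95
eef_pos: [0.4986, 0.0295, 0.2538]
tcp_rot: [0.012, 1.0, 0.0, -0.0]
contact_force: [0.1, -0.3, -1.3]
opening: 0.598
the job is handed in; nothing more can be done
None
```

The red-banded vase stands upright in the middle of the orange bin. The tortoise board now sits in the vase's old place in the row. I handed the job in at about 30 s of the 69 s allowed.

- **How it was moved:** I pushed the board only on its rear face, with two fingers straddling the tortoise's head. The last push left it 4–5 mm short, so I gave it one more gentle one. The highest force reading during pushing was about 8 N.
- **Position:** the last fits put the board 0.4–0.8 mm off the midpoint between its neighbours. Across the row, the three cameras put it between 1 mm short and 0.3 mm past the line.
- **Squareness:** here the cameras disagreed. The close wrist view gave about 0.5° off square. The coarser top and scene fits gave 1.1° and 1.6° the other way. I trusted the wrist view, because the fingers that last pressed on the board were within about 0.1° of square to the row.
- **Everything else:** the two good vases, jar and mould stayed put, and nothing was seen moved in the final picture. The network's cup and pot positions came out 5–9 mm different in x from the start. I put that down to its scatter, since the arm never went near them at low height, but I did not measure them more precisely.

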